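# Clamp a glued kite spar with the cam lever and keep it clamped

## Task

Swing the blue door of the clamping station, the one with the yellow handle, open to about a right angle, with the lever still at rest. Then take the red post of the cam lever and turn the lever out through the doorway to the cam's highest lift point, where the lever points straight out of the front and the jaw presses hardest on the glued spar; do not push it on past that point. Finish still holding the lever there, since it springs back if released; leave the door open and do not disturb the jars and the brush.

Things in the scene. Friction and masses are not known exactly. Their poses are not given: they have to be found in the camera images.
- station: Clamping station fixed to the bench: open-topped plywood housing 160 x 190 mm, walls 62 mm high. Origin on the bench surface, near its middle. Its own -x is the front (with the door), its own +y the left side as the robot sees it, z up. The station may stand turned. Inside it: red eccentric disc, aluminium jaw behind it, and at the back a wooden fence with a glued pair of bamboo strips lying along y. It stands on the bench at height 0.
- door (a joint): Angle of the blue door closing the front (184 mm wide, top edge 62 mm above the bench, 10 mm thick). 0 closed, grows as it opens towards the robot, stop at 1.9 rad; 1.57 is a right angle. It turns about a vertical hinge on the station's left (+y) front edge: seen from above it opens clockwise. Light friction keeps it where it is left. It may start slightly ajar. Closed, it stands in the lever's way.
- door_handle (a point): Grip point on the door's yellow upright round handle: 15 mm thick, vertical, top 104 mm above the bench; this point is on its axis, 90 mm above the bench (28 mm above the door's top edge, so it can be pinched from above). It stands 40 mm in front of the door's mid-plane and 125 mm along the door from the hinge.
- door_hinge (a point): Point on the door's vertical hinge axis, 90 mm above the bench.
- cam_lever (a joint): Angle of the cam lever about its vertical axis, growing counter-clockwise seen from above. 0: lever points to the station's left (+y), at rest inside the housing (starts between -0.28 and 0.22). 1.571: it points straight out of the front (-x): the cam's highest lift. Beyond that the lift falls again; stop at 2.1. A spring (with some friction) pulls it back towards rest: turning it takes about 4 N at the post, and when let go it swings back about half-way.
- lever_post (a point): Red upright round post at the lever's end, by which it is turned: 18 mm thick, vertical; its top is 123 mm above the bench. This point is on its axis 101 mm above the bench, the place to hold it (39 mm above the walls' and the door's top edge). It is 85 mm from the lever's axis. The lever's flat bar lies under it, 46 to 56 mm above the bench.
- cam_axis (a point): Point on the cam lever's vertical axis, 101 mm above the bench; it lies 50 mm towards the front (-x) from the station's origin, y 0.
- jaw (a joint): Travel of the jaw, driven by the cam, towards the fence (m): about 0 with the lever at 0, greatest, 0.010, at the highest lift.
- paint_jar_mid (a point): Bystander: red jar with a red lid, 64 mm across, 75 mm high; point on its axis 40 mm up. Leave alone.
- glue_jar_mid (a point): Bystander: white jar, 64 mm across, 85 mm high; point on its axis 40 mm up. Leave alone.
- brush: Bystander: brush lying on the bench along its own x. Leave alone.

How it is judged:
By the outcome, as a careful person would: the job done as asked, in the order asked, and still so for the second after the job is handed in, while the arm keeps its last pose, push and grip.
It also fails if it takes over 58 s, if anything falls off the work surface, if the arm or the gripper's body presses on something with over 40 N, if the wrist force passes 120 N, or if a joint passes its speed limit or range.

## Robot

A 6-joint arm with a two-finger parallel gripper is mounted at the origin on the work surface. World frame = base frame: x ahead of the robot, y to its left, z up, the work surface at z = 0. Lengths are in mm, angles in rad, forces in N, time in s.
With the tool pointing down it reaches from about 350 to 975 mm from the base axis. Payload 7.1 kg.
Tool frame: the origin (TCP) lies at the very end of the fingers, on their centre line; the grasp point (between the pads) lies 19 mm behind it (ctrl.pinch_z is the z of the grasp point in the tool frame, in mm); z points along the fingers, y is the direction in which the jaws open and shut (so a half turn about z gives the same grasp; the last joint's range is limited). The gripper opens to 88 mm and grips with 3 to 60 N. Pads are 20 mm wide; open, the fingers measure 115 mm over their backs; the gripper's body (75 mm by 178 mm) begins 61 mm behind the grasp point.
Start: joints at [-1.248, 0.423, 1.63, -0, 1.089, -0.019], TCP at [209.507, -588.822, 222.675] pointing down, gripper open.
Joint ranges: [-3, 3], [-0.9, 2.11], [0.09, 2.58], [-1.31, 4.45], [0.11, 2.69], [-2.54, 2.54]. Speed limits (rad/s): [2.39, 2.39, 3.01, 3.14, 3.14, 3.14].

## Interface

Orientations are given as a rotation vector (axis times angle).
In Python, from workcell import get_obs, optics, ctrl gives the robot as it stands.
- The arm moves only by the shell command python3 -m jog 'ROWS'. ROWS is a JSON object of lists of equal length, an entry for each row: "delta_rot": the turn, a rotation vector about the tool's x, y, z in rad, a list of three; "translation": the shift along the tool's x, y, z in mm, a list of three; "hand": the opening, from -1 (shut) to 1 (fully open). In form: {"delta_rot": [[rx, ry, rz], ...], "translation": [[x, y, z], ...], "hand": [hand, ...]}. A call has 1 to 5 rows; each row is the pose to reach, as a shift and turn from the pose commanded when the call began, along the tool's axes at that moment; what a row does not reach only later rows make up. A row lasts 1/10 s, in which the tool goes at most 50 mm and 8.59 degrees, less where a joint would pass 70% of its speed; a pose out of reach is approached as far as the arm can. A call with a gripper value outside its range is refused whole. The fingers move at their own pace and stop on an object; the grip force is fixed at half the most. Time passes only in rows, so rows that repeat a pose let the fingers close. It gives the time, the measured TCP pose, the force and the opening at its end, in the units of the state.
- get_obs(): the state, without advancing time (a new reading comes with each control period).
- optics.get_image(name): name is "scene" or "side" or "wrist"; returns the picture (480x640x3 uint8, red, green, blue); there is no depth.
- optics.calibration(name): a dict with "intrinsics" (3x3 intrinsics, pixels), "cam_to_world" (4x4, takes a point from camera to world coordinates). Camera axes: x right, y up, looking along -z (the intrinsics and any distortion apply to the point x, -y, -z); pixel columns grow to the right and rows downward; lengths in mm; the calibration is good to about 2 mm. A picture is of the moment at which its call begins: read the wrist's pose just before it. calibration takes no time and is no camera call; for the wrist camera it gives the pose at the moment of the call.
- ctrl.close_job(): hands the job in, once; it reports no verdict.
The state is a dict: "t": time; "qpos": joint angles; "qvel": joint speeds; "joint_torque": joint torques, N m; "ee_pos": TCP position; "orientation": TCP orientation; "ft_force": force on the tool from outside, world axes, zero at the start; "moment": the same for the moment, N m; "width": finger opening in mm.
Only numpy, scipy, OpenCV 4.12 (cv2) and the standard library are available. Lean on these libraries where they do the work, as an engineer would, in place of code of your own. Each camera call takes 0.05 s, during which the arm holds its last target. There are 200 camera calls.

## Working session

There is one attempt and no reset: what is moved stays moved. The work goes in short steps, Python scripts to look and compute and a shell command to move; the robot and the scene stay as the last step left them, time stands still between calls to the robot, and variables do not carry over. Pictures are saved under pics/ and viewed, about 8 in all and at most 12, crops included, and the job is handed in when it is done.

```bash
mkdir -p pics; ls; python3 - <<'E'
from workcell import get_obs, optics, ctrl
import cv2, numpy as np
o=get_obs(); print({k:np.round(v,3).tolist() for k,v in o.items()}, ctrl.pinch_z)
for n in ("scene","side"):
    cv2.imwrite(f"pics/{n}1.png",optics.get_image(n)[:,:,::-1])
    c=optics.calibration(n); print(n,np.round(c["intrinsics"],1).tolist(),np.round(c["cam_to_world"],3).tolist(),c.keys())
E
```

```text
pics
{'t': 0.0, 'qpos': [-1.248, 0.424, 1.631, -0.0, 1.089, -0.019], 'qvel': [0.001, 0.001, 0.002, -0.0, -0.001, -0.0], 'joint_torque': [-0.002, -54.463, -27.367, 0.064, 0.023, -0.0], 'ee_pos': [209.322, -588.307, 221.911], 'orientation': [-3.094, -0.534, 0.0], 'ft_force': [0.606, -0.366, 0.928], 'moment': [0.013, -0.048, 0.001], 'width': 87.682} -18.700000000000003
scene [[434.4, 0.0, 319.4], [0.0, 434.4, 235.9], [0.0, 0.0, 1.0]] [[0.869, -0.318, 0.38, 959.044], [0.495, 0.532, -0.687, -660.973], [0.016, 0.785, 0.62, 682.023], [0.0, 0.0, 0.0, 1.0]] dict_keys(['intrinsics', 'cam_to_world'])
side [[574.4, 0.0, 316.2], [0.0, 574.4, 238.6], [0.0, 0.0, 1.0]] [[-0.931, 0.28, -0.233, 311.194], [-0.364, -0.687, 0.629, 698.057], [0.016, 0.67, 0.742, 916.565], [0.0, 0.0, 0.0, 1.0]] dict_keys(['intrinsics', 'cam_to_world'])
```

View pics/scene1.png

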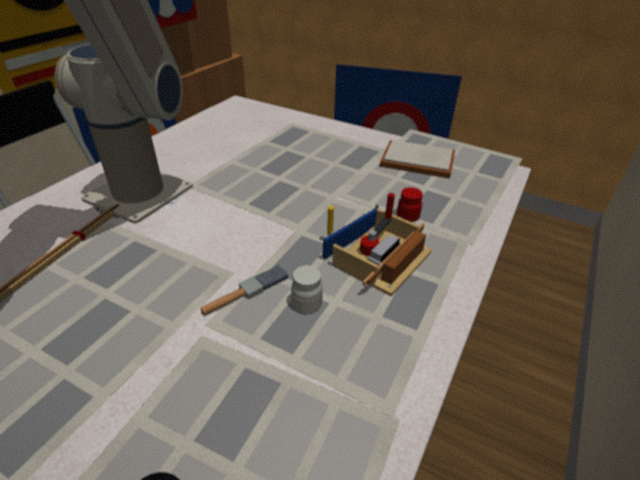

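View pics/side1.png

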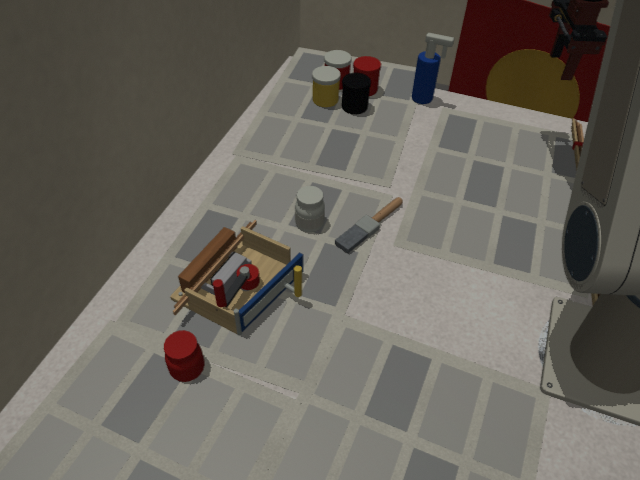

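The scene view shows the handle top at about (331,206) and the red post at (390,195). In the side view they are at (298,268) and (219,283). I'll enlarge both for more exact pixels.

```bash
python3 - <<'E'
import cv2,numpy as np
a=cv2.imread("pics/scene1.png")[170:320,260:460]; b=cv2.imread("pics/side1.png")[170:390,150:410]
a=cv2.resize(a,(780,585),interpolation=cv2.INTER_CUBIC); b=cv2.resize(b,(709,600),interpolation=cv2.INTER_CUBIC)
cv2.imwrite("pics/a.png",a);cv2.imwrite("pics/b.png",b)
E
```

```text
(no output)
```

View pics/a.png

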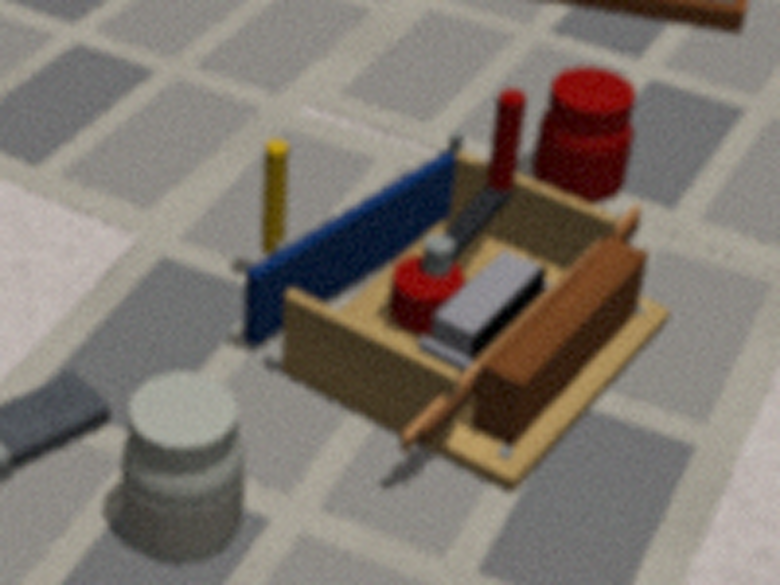

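View pics/b.png

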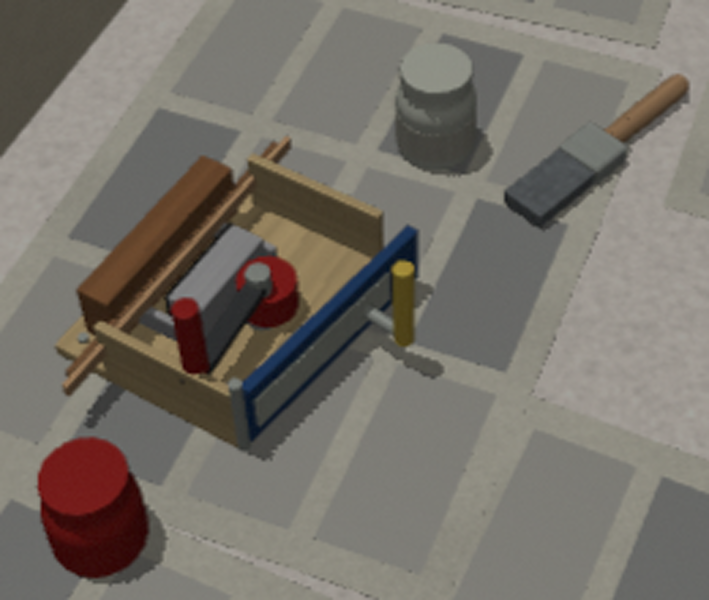

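Pixel positions (crop pixels, "a" = scene, "b" = side):

| Point | a | b |
|---|---|---|
| handle top | (277,147) | (403,268) |
| post top | (511,96) | (187,306) |
| cam pin | (440,240) | (258,270) |
| hinge pin top | (457,142) | (236,385) |
| front-right wall corner | (288,292) | (382,212) |

The door is slightly ajar.

```bash
cat > h.py <<'E'
import numpy as np
from workcell import optics,get_obs
from scipy.spatial.transform import Rotation as R
def ray(n,u,v,c=None):
    c=c or optics.calibration(n);K=c["intrinsics"];T=np.array(c["cam_to_world"])
    p=np.linalg.solve(K,[u,v,1]);return T[:3,3],T[:3,:3]@[p[0],-p[1],-p[2]]
def atz(n,u,v,z,c=None):
    o,d=ray(n,u,v,c);return o+d*(z-o[2])/d[2]
def tri(rs):
    A=0;b=0
    for o,d in rs:
        d=d/np.linalg.norm(d);P=np.eye(3)-np.outer(d,d);A=A+P;b=b+P@o
    return np.linalg.solve(A,b)
E
python3 - <<'E'
from h import *
a=lambda p:(p[0]/3.9+260,p[1]/3.9+170)
b=lambda p:(p[0]/2.727+150,p[1]/2.727+170)
for n,pa,pb,z in [("handletop",(277,147),(403,268),104),("post",(511,96),(187,306),123),("campin",(440,240),(258,270),None),("hinge",(457,142),(236,385),None),
 ("frw",(288,292),(382,212),62),("brw",None,(250,160),62),("blw",None,(97,328),62),("doorfree",(250,270),(413,232),62),("white",(185,402),(437,67),85),("red",(592,92),(85,470),75),("brushtip",(100,410),(527,210),15),("brushend",None,(683,85),15)]:
    print(n, end=' ')
    if z:
        if pa: print(atz("scene",*a(pa),z).round(),end=' ')
        print(atz("side",*b(pb),z).round(),end=' ')
    if pa: print("tri",tri([ray("scene",*a(pa)),ray("side",*b(pb))]).round(),end='')
    print()
E
```

```text
handletop [575.  86. 104.] [571.  90. 104.] tri [573.  89. 102.]
post [684. 183. 123.] [681. 185. 123.] tri [682. 184. 122.]
campin tri [678. 101.  65.]
hinge tri [647. 196.  69.]
frw [622.  14.  62.] [619.  16.  62.] tri [621.  16.  61.]
brw [730.   6.  62.] 
blw [757. 185.  62.] 
doorfree [594.  21.  62.] [591.  25.  62.] tri [592.  23.  60.]
white [ 631. -116.   85.] [ 630. -118.   85.] tri [ 631. -117.   85.]
red [704. 288.  75.] [701. 291.  75.] tri [703. 291.  73.]
brushtip [555. -82.  15.] [534. -65.  15.] tri [542. -73.   2.]
brushend [ 460. -244.   15.]
```

The station is turned by about -0.13 rad and the door is about 0.17 rad ajar. The hinge is at about (647,196), the handle at (573,88), the cam axis at (678,101) and the post at (682,184). I'll move over the handle and turn the tool so its axes line up with the world axes.

```bash
python3 -m jog '{"delta_rot":[[0,0,0.1],[0,0,0.2],[0,0,0.3],[0,0,0.342],[0,0,0.342]],"translation":[[35,-32,0],[71,-64,0],[107,-97,0],[142,-129,0],[178,-161,0]],"hand":[1,1,1,1,1]}'
```

```text
t: 0.6
ee_pos: [323.5, -375.6, 222.4]
orientation: [-3.141, 0.003, 0.0]
ft_force: [0.9, 0.2, 0.3]
width: 87.8
```

```bash
Z='[0,0,0]'; python3 -m jog '{"delta_rot":[[0,0,0],[0,0,0],[0,0,0],[0,0,0],[0,0,0]],"translation":[[23,-43,0],[46,-86,0],[69,-129,0],[92,-172,0],[115,-215,0]],"hand":[1,1,1,1,1]}'; python3 -m jog '{"delta_rot":[[0,0,0],[0,0,0],[0,0,0],[0,0,0],[0,0,0]],"translation":[[23,-43,0],[46,-86,0],[69,-129,0],[92,-172,0],[115,-215,0]],"hand":[1,1,1,1,1]}'
python3 -m jog '{"delta_rot":[[0,0,0],[0,0,0]],"translation":[[20,-35,0],[20,-35,0]],"hand":[1,1]}'
python3 - <<'E'
from h import *;import cv2,pickle
c=optics.calibration("wrist");im=optics.get_image("wrist");print(get_obs()["ee_pos"].round(1) if hasattr(get_obs()["ee_pos"],'round') else get_obs()["ee_pos"])
pickle.dump(c,open("w1.pkl","wb"));cv2.imwrite("pics/w1.png",im[:,:,::-1]);print(c)
E
```

```text
t: 1.1
ee_pos: [438.7, -160.6, 222.7]
orientation: [3.142, -0.001, 0.0]
ft_force: [1.0, -0.8, -0.0]
width: 87.9
t: 1.6
ee_pos: [553.7, 54.5, 222.5]
orientation: [3.141, 0.0, -0.001]
ft_force: [0.3, -1.5, -0.4]
width: 87.7
t: 1.8
ee_pos: [575.2, 91.4, 222.4]
orientation: [-3.141, -0.006, -0.002]
ft_force: [0.5, 0.7, -0.1]
width: 88.0
[573.8  89.4 222.1]
{'intrinsics': array([[344.68774869,   0.        , 323.90956243],
       [  0.        , 344.68774869, 235.98469228],
       [  0.        ,   0.        ,   1.        ]]), 'cam_to_world': array([[ 3.83197550e-03,  9.56075123e-01,  2.93096699e-01,
         6.56033967e+02],
       [-9.99992274e-01,  3.92053558e-03,  2.85296135e-04,
         9.12563169e+01],
       [-8.76331499e-04, -2.93095528e-01,  9.56082760e-01,
         3.84747613e+02],
       [ 0.00000000e+00,  0.00000000e+00,  0.00000000e+00,
         1.00000000e+00]])}
```

View pics/w1.png

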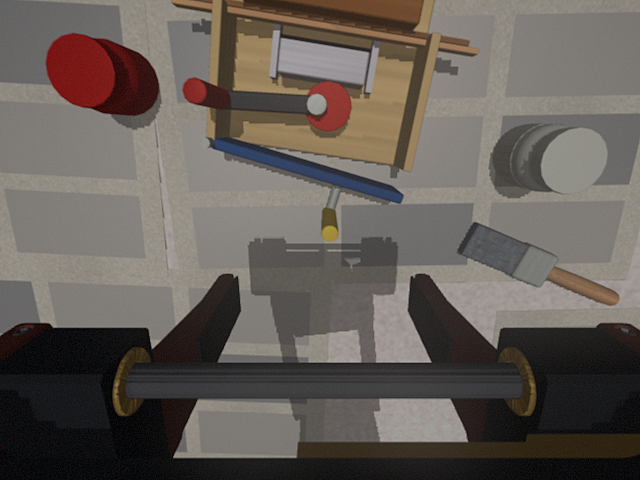

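In the wrist view the handle top is at (330,233), the post top at (195,90) and the cam pin at (317,104). The right wall top runs from about (411,170) to (438,34).

```bash
python3 - <<'E'
from h import *;import pickle
c=pickle.load(open("w1.pkl","rb"))
P=lambda u,v,z:atz("wrist",u,v,z,c)[:2]
for n,u,v,z in [("handle",330,233,104),("post",195,90,123),("cam",317,104,65),("hinge",212,143,69),("doorhinge end",216,142,62),("doorfree",402,198,62)]: print(n,P(u,v,z).round(1))
for n,p,q,z in [("rw",(411,170),(438,34),62),("lw",(210,137),(217,10),62),("jawtop",(283,78),(367,92),55),("jawtopback",(283,38),(372,50),55),("lg",(271,78),(275,28),50),("rg",(367,92),(377,42),50)]:
    a,b=P(*p,z),P(*q,z);d=b-a;print(n,a.round(),b.round(),"dir",np.arctan2(d[1],d[0]).round(3))
E
python3 -m jog '{"delta_rot":[[0,0,0],[0,0,0],[0,0,0],[0,0,0]],"translation":[[0,0,50],[0,0,100],[0,0,130],[0,0,130]],"hand":[1,1,1,1]}'
```

```text
handle [572.6  86. ]
post [682.8 182.2]
cam [677.9  97.6]
hinge [644.9 190.6]
doorhinge end [645.6 189.1]
doorfree [595.   17.3]
rw [621.  11.] [733.  -3.] dir -0.122
lw [650. 194.] [750. 179.] dir -0.149
jawtop [700. 128.] [689.  53.] dir -1.72
jawtopback [731. 127.] [722.  51.] dir -1.687
lg [700. 139.] [740. 134.] dir -0.128
rg [689.  53.] [729.  46.] dir -0.173
t: 2.25
ee_pos: [569.1, 85.7, 88.5]
orientation: [3.14, -0.002, -0.015]
ft_force: [-0.0, 0.1, 0.6]
width: 87.9
```

```bash
python3 -m jog '{"delta_rot":[[0,0,0],[0,0,0],[0,0,0],[0,0,0],[0,0,0]],"translation":[[0,0,18],[0,0,18],[0,0,18],[0,0,18],[0,0,18]],"hand":[1,1,0,-1,-1]}';python3 -m jog '{"delta_rot":[[0,0,0],[0,0,0],[0,0,0]],"translation":[[0,0,0],[0,0,0],[0,0,0]],"hand":[-1,-1,-1]}'
```

```text
t: 2.75
ee_pos: [574.1, 87.5, 76.1]
orientation: [-3.141, 0.0, -0.003]
ft_force: [-0.7, 0.3, 0.2]
width: 67.2
t: 3.05
ee_pos: [573.4, 87.5, 74.8]
orientation: [-3.142, 0.0, -0.0]
ft_force: [-0.1, 0.1, -0.1]
width: 43.4
```

```bash
python3 -m jog '{"delta_rot":[[0,0,0],[0,0,0],[0,0,0],[0,0,0],[0,0,0]],"translation":[[0,0,0],[0,0,0],[0,0,0],[0,0,0],[0,0,0]],"hand":[-1,-1,-1,-1,-1]}'; python3 - <<'E'
from h import *
H=np.array([647,195]);p0=get_obs()["ee_pos"][:2];v=p0-H;print(p0.round(1),np.hypot(*v).round(1))
th0=np.degrees(np.arctan2(v[1],v[0]))
for k in range(1,17):
    t=np.radians(th0-81.5*k/16);q=H+np.hypot(*v)*np.array([np.cos(t),np.sin(t)])-p0;print(k,np.round([q[0],-q[1]]))
E
```

```text
t: 3.55
ee_pos: [573.1, 87.3, 74.6]
orientation: [3.141, -0.0, -0.001]
ft_force: [-0.5, -0.8, 0.9]
width: 14.5
[573.1  87.3] 130.6
1 [-9. -7.]
2 [-18. -15.]
3 [-26. -23.]
4 [-33. -32.]
5 [-39. -42.]
6 [-45. -53.]
7 [-49. -63.]
8 [-52. -74.]
9 [-55. -86.]
10 [-56. -97.]
11 [ -57. -109.]
12 [ -56. -120.]
13 [ -54. -132.]
14 [ -52. -143.]
15 [ -48. -154.]
16 [ -44. -165.]
```

```bash
python3 -m jog '{"delta_rot":[[0,0,0],[0,0,0],[0,0,0],[0,0,0],[0,0,0]],"translation":[[-9,-7,0],[-18,-15,0],[-26,-23,0],[-33,-32,0],[-39,-42,0]],"hand":[-1,-1,-1,-1,-1]}'
```

```text
t: 4.05
ee_pos: [531.2, 128.2, 74.4]
orientation: [3.139, -0.001, -0.009]
ft_force: [-7.8, -7.9, 9.0]
width: 14.5
```

```bash
python3 -m jog '{"delta_rot":[[0,0,0],[0,0,0],[0,0,0],[0,0,0],[0,0,0]],"translation":[[-6,-11,0],[-10,-21,0],[-13,-32,0],[-16,-44,0],[-17,-55,0]],"hand":[-1,-1,-1,-1,-1]}';python3 -m jog '{"delta_rot":[[0,0,0],[0,0,0],[0,0,0],[0,0,0],[0,0,0]],"translation":[[-1,-12,0],[0,-23,0],[2,-35,0],[4,-46,0],[8,-57,0]],"hand":[-1,-1,-1,-1,-1]}';python3 -m jog '{"delta_rot":[[0,0,0],[0,0,0],[0,0,0]],"translation":[[4,-11,0],[4,-11,0],[4,-11,0]],"hand":[-1,-1,-1]}'
```

```text
t: 4.55
ee_pos: [515.3, 184.4, 74.3]
orientation: [3.14, -0.001, -0.005]
ft_force: [-3.6, -2.5, 1.2]
width: 14.2
t: 5.05
ee_pos: [525.4, 242.4, 74.4]
orientation: [3.141, -0.0, -0.001]
ft_force: [-0.8, -2.3, -5.6]
width: 14.1
t: 5.35
ee_pos: [529.7, 253.0, 74.4]
orientation: [-3.141, -0.001, -0.001]
ft_force: [-1.1, 1.8, -8.4]
width: 14.3
```

```bash
python3 -m jog '{"delta_rot":[[0,0,0],[0,0,0],[0,0,0],[0,0,0],[0,0,0]],"translation":[[0,0,0],[0,0,0],[0,0,0],[0,0,0],[0,0,0]],"hand":[1,1,1,1,1]}';python3 -m jog '{"delta_rot":[[0,0,0],[0,0,0],[0,0,0],[0,0,0],[0,0,0]],"translation":[[0,0,-20],[0,0,-60],[0,0,-100],[0,0,-146],[0,0,-146]],"hand":[1,1,1,1,1]}';python3 -m jog '{"delta_rot":[[0,0,0],[0,0,0],[0,0,0]],"translation":[[20,30,0],[40,60,0],[40,60,0]],"hand":[1,1,1]}'
python3 - <<'E'
from h import *;import cv2,pickle
c=optics.calibration("wrist");im=optics.get_image("wrist");print(get_obs()["ee_pos"])
pickle.dump(c,open("w2.pkl","wb"));cv2.imwrite("pics/w2.png",im[:,:,::-1])
E
```

```text
t: 5.85
ee_pos: [529.7, 252.4, 75.0]
orientation: [-3.141, 0.001, -0.001]
ft_force: [-0.2, 0.8, -0.2]
width: 51.1
t: 6.35
ee_pos: [532.9, 254.0, 227.4]
orientation: [-3.137, 0.0, -0.017]
ft_force: [0.8, -0.0, -0.3]
width: 87.1
t: 6.65
ee_pos: [571.0, 189.8, 220.4]
orientation: [3.141, -0.005, 0.001]
ft_force: [-0.1, 0.8, -0.4]
width: 87.9
[569.89416482 191.04371147 220.18498146]
```

View pics/w2.png

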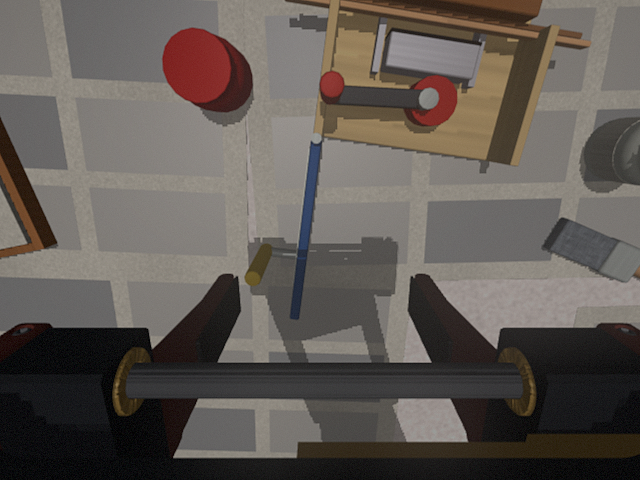

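The door now stands close to a right angle, running from (315,142) to (296,318). The post top is at (331,83) and the cam pin at (429,98).

```bash
python3 - <<'E'
from h import *;import pickle
c=pickle.load(open("w2.pkl","rb"))
P=lambda u,v,z:atz("wrist",u,v,z,c)[:2]
for n,u,v,z in [("post",331,83,123),("cam",429,98,65),("hinge",316,139,69)]: print(n,P(u,v,z).round(1))
for n,p,q,z in [("door",(314,144),(296,316),62),("rw",(520,165),(559,28),62),("floorfront",(325,137),(495,163),6),("jawtop",(386,71),(469,83),55),("jawback",(392,31),(481,43),55),("strip",(345,0),(588,45),62)]:
    a,b=P(*p,z),P(*q,z);d=b-a;print(n,a.round(),b.round(),"dir",np.arctan2(d[1],d[0]).round(3))
E
```

```text
post [683.2 184.1]
cam [678.   98.8]
hinge [644.5 196.1]
door [640. 198.] [466. 219.] dir 3.022
rw [621.  10.] [732.  -4.] dir -0.125
floorfront [645. 188.] [618.   5.] dir -1.72
jawtop [701. 135.] [691.  62.] dir -1.704
jawback [731. 132.] [722.  56.] dir -1.692
strip [752. 172.] [719. -31.] dir -1.732
```

```bash
python3 -m jog '{"delta_rot":[[0,0,0],[0,0,0],[0,0,0],[0,0,0],[0,0,0]],"translation":[[45,3,0],[90,6,0],[113,7,0],[113,7,0],[113,7,0]],"hand":[1,1,1,1,1]}';python3 -m jog '{"delta_rot":[[0,0,0],[0,0,0],[0,0,0],[0,0,0],[0,0,0]],"translation":[[0,0,45],[0,0,90],[0,0,130],[0,0,138],[0,0,138]],"hand":[1,1,1,1,1]}'
```

```text
t: 7.2
ee_pos: [681.0, 186.1, 219.5]
orientation: [3.141, 0.0, -0.004]
ft_force: [-1.0, 0.6, -0.2]
width: 87.5
t: 7.7
ee_pos: [680.4, 185.8, 81.7]
orientation: [3.141, 0.001, -0.005]
ft_force: [0.3, -0.2, 1.0]
width: 88.0
```

```bash
python3 -m jog '{"delta_rot":[[0,0,0],[0,0,0],[0,0,0],[0,0,0],[0,0,0]],"translation":[[2,2,0],[2,2,0],[2,2,0],[2,2,0],[2,2,0]],"hand":[-1,-1,-1,-1,-1]}';python3 -m jog '{"delta_rot":[[0,0,0],[0,0,0],[0,0,0],[0,0,0],[0,0,0]],"translation":[[0,0,0],[0,0,0],[0,0,0],[0,0,0],[0,0,0]],"hand":[-1,-1,-1,-1,-1]}'; python3 - <<'E'
from h import *
C=np.array([678,99]);p0=get_obs()["ee_pos"][:2];v=p0-C;r=np.hypot(*v);print(p0.round(1),r.round(1),get_obs()["width"])
t0=np.arctan2(v[1],v[0]);t1=np.pi-.138
for k in range(1,13):
    t=t0+(t1-t0)*k/12;q=C+85*np.array([np.cos(t),np.sin(t)])-p0;print(k,np.round([q[0],-q[1]],1))
E
```

```text
t: 8.2
ee_pos: [684.7, 183.5, 83.4]
orientation: [-3.141, 0.0, -0.001]
ft_force: [-0.1, 0.2, 0.2]
width: 51.5
t: 8.7
ee_pos: [684.4, 183.8, 82.6]
orientation: [-3.141, 0.001, -0.0]
ft_force: [0.8, 2.0, -1.3]
width: 17.4
[684.4 183.8] 85.0 17.437284722231645
1 [-10.7  -0.1]
2 [-21.3   1.1]
3 [-31.7   3.6]
4 [-41.6   7.4]
5 [-51.   12.4]
6 [-59.8  18.6]
7 [-67.6  25.8]
8 [-74.5  34. ]
9 [-80.4  42.9]
10 [-85.   52.5]
11 [-88.5  62.6]
12 [-90.6  73.1]
```

```bash
python3 -m jog '{"delta_rot":[[0,0,0],[0,0,0],[0,0,0],[0,0,0],[0,0,0]],"translation":[[-11,0,0],[-21,1,0],[-32,4,0],[-42,7,0],[-51,12,0]],"hand":[-1,-1,-1,-1,-1]}';python3 -m jog '{"delta_rot":[[0,0,0],[0,0,0],[0,0,0],[0,0,0],[0,0,0]],"translation":[[-9,6,0],[-17,14,0],[-24,22,0],[-29,31,0],[-34,40,0]],"hand":[-1,-1,-1,-1,-1]}';python3 -m jog '{"delta_rot":[[0,0,0],[0,0,0],[0,0,0]],"translation":[[-3,8,0],[-3,8,0],[-3,8,0]],"hand":[-1,-1,-1]}'
```

```text
t: 9.2
ee_pos: [633.9, 173.1, 82.7]
orientation: [-3.139, -0.001, -0.004]
ft_force: [3.9, 10.3, -4.9]
width: 17.2
t: 9.7
ee_pos: [595.7, 134.3, 82.6]
orientation: [-3.139, -0.001, 0.008]
ft_force: [-6.9, 12.4, 1.6]
width: 17.4
t: 10.0
ee_pos: [593.1, 124.4, 82.5]
orientation: [-3.141, 0.0, 0.009]
ft_force: [-10.4, 5.8, 6.3]
width: 17.6
```

```bash
python3 - <<'E'
from h import *;import cv2,pickle
c=optics.calibration("wrist");im=optics.get_image("wrist");o=get_obs();print(o["ee_pos"],o["ft_force"])
pickle.dump(c,open("w3.pkl","wb"));cv2.imwrite("pics/w3.png",im[:,:,::-1])
T=np.array(c["cam_to_world"]);K=c["intrinsics"]
for z in (101,123):
    p=T[:3,:3].T@(np.r_[o["ee_pos"][:2],z]-T[:3,3]);print(z,(K@[p[0],-p[1],-p[2]]/-p[2]).round())
E
```

```text
[593.10978197 124.41303882  82.49688924] [-9.92266183  6.23541998  6.03114594]
101 [323. 311.   1.]
123 [323. 339.   1.]
```

View pics/w3.png

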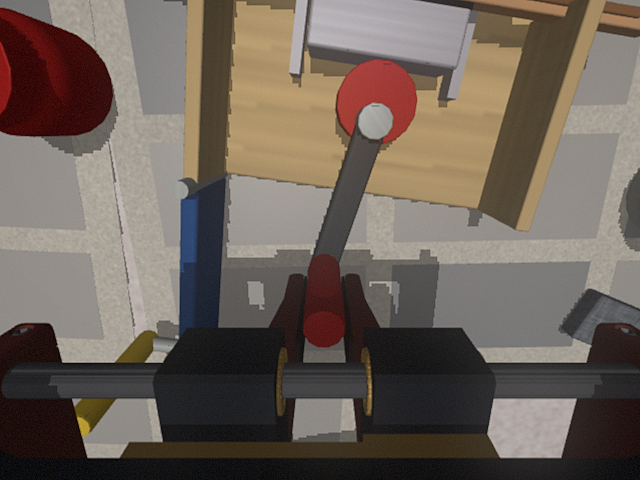

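The post top is at (323,329) between the fingers and the cam pin at (375,121). The door is still open. I'll work out the lever angle.

```bash
python3 - <<'E'
from h import *;import pickle
c=pickle.load(open("w3.pkl","rb"))
P=lambda u,v,z:atz("wrist",u,v,z,c)[:2]
post=P(323,329,123)
for z in (62,65,68):
    cam=P(375,121,z);d=post-cam;print(post.round(1),cam.round(1),np.hypot(*d).round(1),np.arctan2(d[1],d[0]).round(3), "lever",(np.arctan2(d[1],d[0])-np.pi/2+.138).round(3))
for n,p,q,z in [("jawfront",(309,53),(443,74),55),("floorfront",(230,174),(478,208),6),("rw",(528,230),(605,0),62),("lwin",(228,172),(234,0),62)]:
    a,b=P(*p,z),P(*q,z);d=b-a;print(n,a.round(),b.round(),np.arctan2(d[1],d[0]).round(3))
E
```

```text
[597.6 124.4] [678.2  98.5] 84.7 2.83 lever 1.397
[597.6 124.4] [678.2  98.9] 84.5 2.834 lever 1.402
[597.6 124.4] [678.1  99.3] 84.3 2.839 lever 1.406
jawfront [710. 131.] [701.  64.] -1.711
floorfront [645. 189.] [621.  15.] -1.708
rw [621.  12.] [731.  -4.] -0.143
lwin [653. 174.] [731. 165.] -0.118
```

```bash
python3 -m jog '{"delta_rot":[[0,0,0],[0,0,0],[0,0,0],[0,0,0],[0,0,0]],"translation":[[-1,5,0],[-2,10,0],[-3,13,0],[-3,13,0],[-3,13,0]],"hand":[-1,-1,-1,-1,-1]}'; python3 - <<'E'
from h import *;import cv2,pickle
c=optics.calibration("wrist");im=optics.get_image("wrist");o=get_obs();print(o["ee_pos"],o["ft_force"])
pickle.dump(c,open("w4.pkl","wb"));cv2.imwrite("pics/w4.png",im[:,:,::-1])
E
```

```text
t: 10.55
ee_pos: [591.4, 111.5, 82.5]
orientation: [-3.141, 0.0, 0.005]
ft_force: [-4.2, 5.9, 2.5]
width: 17.4
[591.4353954  111.47068311  82.52947306] [-4.42773439  5.64337715  1.95628067]
```

View pics/w4.png

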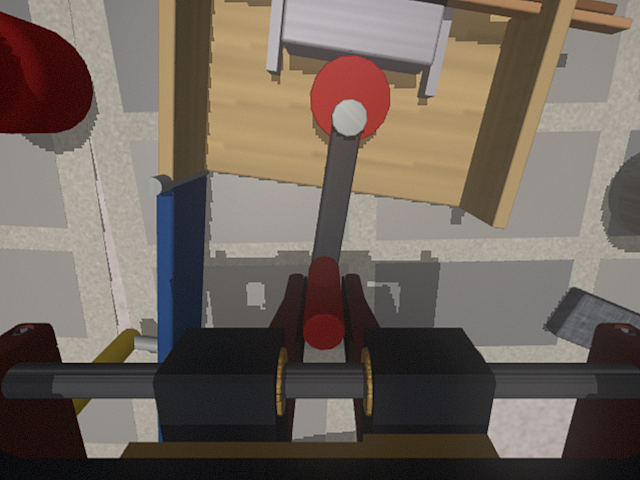

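The post top is at (323,330) and the cam pin at (350,118). The lever should be almost straight out, so I'll compute its angle from this view and check the side camera too.

```bash
python3 - <<'E'
from h import *;import pickle
c=pickle.load(open("w4.pkl","rb"))
P=lambda u,v,z:atz("wrist",u,v,z,c)[:2]
post=P(323,330,123);cam=P(350,118,65);d=post-cam;a=np.arctan2(d[1],d[0]);print(post,cam,np.hypot(*d),a)
# lever bar centreline (z 56) and post axis by robot y
b=P(326,250,56)-P(342,140,56);print("bar",np.arctan2(b[1],b[0]))
for n,p,q,z,o in [("jawfront",(284,46),(420,72),55,-np.pi/2),("floorfront",(211,171),(461,205),6,-np.pi/2),("rw",(503,228),(577,0),62,0),("front wall ends",(205,172),(503,228),62,-np.pi/2),("lwin",(208,172),(213,0),62,0)]:
    e=P(*q,z)-P(*p,z);psi=np.arctan2(e[1],e[0])-o;print(n,P(*p,z).round(),P(*q,z).round(),"psi",psi.round(3),"lever",(a-np.pi/2-psi).round(3))
E
```

```text
[595.37065022 111.48794237] [677.95374103  98.3069527 ] 83.628376628867 2.983318830550901
bar 3.007003839532422
jawfront [712. 131.] [700.  63.] psi -0.171 lever 1.583
floorfront [645. 189.] [622.  15.] psi -0.135 lever 1.548
rw [621.  13.] [729.  -4.] psi -0.156 lever 1.569
front wall ends [651. 174.] [621.  13.] psi -0.187 lever 1.6
lwin [651. 172.] [729. 162.] psi -0.129 lever 1.541
```

```bash
python3 - <<'E'
from h import *;import cv2
im=optics.get_image("scene")[:,:,::-1];cv2.imwrite("pics/s5.png",im[:,:,:]);o=get_obs();print(o["ee_pos"],o["ft_force"],o["width"],o["t"])
E
```

```text
[591.43439933 111.43947201  82.50136578] [-4.4945506   5.10854942  2.00140359] 17.526561922442 10.65
```

View pics/s5.png

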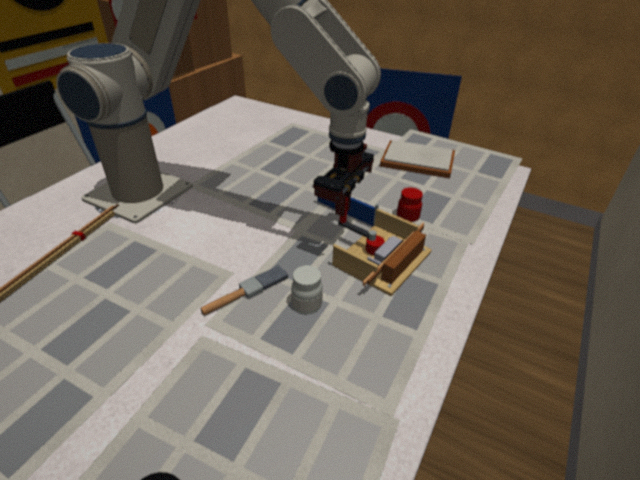

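The scene view shows the lever held straight out, the door open, and the jars and brush where they started. I'll hand the job in.

```bash
python3 -c "
from workcell import ctrl; print(ctrl.close_job())"
```

```text
the job is handed in; nothing more can be done
None
```

I opened the door by its yellow handle with the lever still at rest. Then I gripped the red post, turned the lever out through the doorway, and handed the job in at 10.65 s with the post still held (finger opening 17.5 mm, about 7 N of force in the horizontal plane).

- **Door:** it measured about 1.55 rad open. I did not re-measure it after turning the lever, but it still looked open in the last pictures.
- **Lever:** the post position gives about 1.55 rad and the bar about 1.58 rad, against a target of 1.571.
- **Uncertainty:** the single-edge estimates of how the station is turned disagreed by about ±0.03 rad, so the lever angle is only that certain. I took the average, about -0.14 rad.
- **Slip:** the post slid about 4 mm along the pads during the turn, but the hold was steady at the end.
- **Jars and brush:** they looked unmoved in the last picture.

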